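# Re-rack the gas-train vessels in reverse order for back-flushing

### The job

The four vessels of the gas train stand in a row on the grey strip; for back-flushing, move them into the pockets of the brown wooden rack in the reverse order, so that the one now at the left end of the strip goes to the right-end pocket, and so on along the row. Each must end standing upright on the floor of its own pocket, let go and still; do not knock any of them over.

Things in the scene. Friction and masses are not known exactly. Their poses are not given: they have to be found in the camera images.
- flask: amber glass conical flask with a black rubber stopper, 102 mm high: foot 52 mm across, cone up to 54 mm height, then a straight neck 24 mm across from 54 to 88 mm height, stopper 26 mm across from 88 to 102 mm (neck or stopper is a good grip). About 0.14 kg. Loose, round; origin at the centre of its underside, z up; starts upright on a black tile.
- jar: squat round white plastic jar with a blue screw lid, a plain drum 52 mm across and 62 mm high, lid from 44 mm up, all the same width (grip it across the drum). About 0.16 kg. Loose, round; origin at the centre of its underside, z up; starts upright on a black tile.
- column: slim upright sorbent column, 130 mm high: round grey foot 52 mm across and 10 mm thick, green glass tube 28 mm across from 10 to 114 mm, grey cap 30 mm across above (grip the tube or cap). About 0.15 kg. Loose, round; origin at the centre of its underside, z up; starts upright on a black tile.
- pot: white ceramic pot with a fixed domed lid and a tall knob, 86 mm high: body 52 mm across up to 38 mm, dome up to 54 mm, round knob 20 mm across from 54 to 86 mm (grip the knob; lid and pot are one piece). About 0.18 kg. Loose, round; origin at the centre of its underside, z up; starts upright on a black tile.
- strip: the old place: flat grey strip fixed to the bench, 92 (x) by 336 (y) by 12 mm high, with four black tiles in a row at y = -120, -40, 40 and 120 mm, one vessel on each. Origin at the centre of its underside, on the bench; z up, its y axis (along the row) points roughly to the robot's left. It is either the nearer or the farther of the two rows.
- rack: the new place: brown wooden rack fixed to the bench, 84 (x) by 324 (y) by 20 mm high, four open pockets in a row at y = -120, -40, 40, 120 mm. Pockets 76 by 76 mm inside, 12 mm deep, floor 8 mm above the origin, walls 4 mm thick. Origin at the centre of its underside, on the bench; z up, y (along the row) roughly to the robot's left, within 15 degrees of parallel to the strip. Empty at first.
- tile_flask: black rubber tile on the strip, 72 by 72 by 6 mm, fixed, on which the conical flask stands at the start; it stays there and so still shows where in the row the conical flask came from. Origin at the centre of its underside, 12 mm over the bench, axes as the strip's; its top is 18 mm over the bench.
- tile_jar: black rubber tile on the strip, 72 by 72 by 6 mm, fixed, on which the jar stands at the start; it stays there and so still shows where in the row the jar came from. Origin at the centre of its underside, 12 mm over the bench, axes as the strip's; its top is 18 mm over the bench.
- tile_column: black rubber tile on the strip, 72 by 72 by 6 mm, fixed, on which the column stands at the start; it stays there and so still shows where in the row the column came from. Origin at the centre of its underside, 12 mm over the bench, axes as the strip's; its top is 18 mm over the bench.
- tile_pot: black rubber tile on the strip, 72 by 72 by 6 mm, fixed, on which the pot stands at the start; it stays there and so still shows where in the row the pot came from. Origin at the centre of its underside, 12 mm over the bench, axes as the strip's; its top is 18 mm over the bench.
Things that resemble listed ones, but are neither listed nor needed, are in the scene too. Leave any purple, red or yellow look-alike of the column alone.

How it is judged:
By the outcome, as a careful person would: the job done as asked, in the order asked, and still so for the second after the job is handed in, with the robot touching nothing.
It also fails if it takes over 96 s, if anything falls off the work surface, if the arm or the gripper's body presses on something with over 40 N, if the wrist force passes 120 N, or if a joint passes its speed limit or range.

### The arm

A 6-joint arm with a two-finger parallel gripper is mounted at the origin on the work surface. World frame = base frame: x ahead of the robot, y to its left, z up, the work surface at z = 0. Lengths are in m, angles in rad, forces in N, time in s.
With the tool pointing down it reaches from about 0.35 to 0.775 m from the base axis. Payload 7.3 kg.
Tool frame: the origin (TCP) lies on the centre line of the jaws, within the pads' length; the fingertips stand 11 mm ahead of it and the grasp point (between the pads) lies 8 mm behind it; z points along the fingers, y is the direction in which the jaws open and shut (so a half turn about z gives the same grasp; the last joint's range is limited). The gripper opens to 92 mm and grips with 3 to 60 N. Pads are 19 mm wide; open, the fingers measure 130 mm over their backs; the gripper's body (75 mm by 190 mm) begins 47 mm behind the grasp point.
Start: joints at [-1.266, 0.342, 1.524, -0, 1.275, -0.146], TCP at [0.229, -0.473, 0.238] pointing down, gripper open.
Joint ranges: [-2.53, 2.53], [-0.77, 2.02], [0.04, 2.7], [-1, 4.14], [0.28, 2.66], [-3.11, 3.11]. Speed limits (rad/s): [2.57, 2.57, 3.14, 3.14, 3.14, 3.14].

### API

Orientations are given as [roll, pitch, yaw] about the fixed x, y, z axes, in that order (R = Rz(yaw) Ry(pitch) Rx(roll)).
In Python, from cell import robot gives the robot as it stands.
- The arm moves only by the tool jog_arm, never from a script. Its argument "deltas" is one flat list of numbers, 6 for each row, row after row: the shift along the world's x, y, z in units of 0.1 m (1.0 is 0.1 m), then the turn, a rotation vector about the world's x, y, z in units of 90 degrees (1.0 is 90 degrees). A call has 1 to 5 rows; each row is the pose to reach, as a shift and turn from the pose commanded when the call began; what a row does not reach only later rows make up. A row lasts 1/12 s, in which the tool goes at most 41.7 mm and 7.16 degrees, less where a joint would pass 70% of its speed; a pose out of reach is approached as far as the arm can. A call with a number of a shift or a turn outside -1 to 1 is refused whole. A call with a gripper value outside its range is refused whole. "claw" is the opening, from 0 (shut) to 1 (fully open), set as the call begins (left out, the last holds). The fingers move at their own pace and stop on an object; "newtons" is the grip in N (left out, the last holds). Time passes only in rows, so rows that repeat a pose let the fingers close. It gives the time, the measured TCP pose, the force and the opening at its end, in the units of the state.
- robot.observe(): the state, without advancing time (a new reading comes with each control period).
- robot.read_camera(name): name is "scene" or "top"; returns the picture (420x560x3 uint8, red, green, blue); there is no depth.
- robot.camera_params(name): a dict with "fx", "fy", "cx", "cy" (pixels), "R" (3x3) and "t" (3): a world point X has camera coordinates R X + t. Camera axes: x right, y down, z forward; pixel columns grow to the right and rows downward; lengths in m; the calibration is good to about 2 mm. A picture is of the moment at which its call begins. camera_params takes no time and is no camera call.
- robot.hand_in(): hands the job in, once; it reports no verdict.
The state is a dict: "time": time; "qpos": joint angles; "qvel": joint speeds; "joint_efforts": joint torques, N m; "tool_pos": TCP position; "tool_rot": TCP orientation; "contact_force": force on the tool from outside, world axes, zero at the start; "torque": the same for the moment, N m; "opening": finger opening in m.
Only numpy, scipy, OpenCV 4.12 (cv2) and the standard library are available. Lean on these libraries where they do the work, as an engineer would, in place of code of your own. Each camera call takes 0.05 s, during which the arm holds its last target. There are 200 camera calls.

## Working session

There is one attempt and no reset: what is moved stays moved. The work goes in short steps, Python scripts to look and compute and a tool call to move; the robot and the scene stay as the last step left them, time stands still between calls to the robot, and variables do not carry over. Pictures are saved under pics/ and viewed, about 12 in all and at most 16, crops included, and the job is handed in when it is done.

Besides the shell and the picture viewer there is one more tool, called after ">>>" as name(argument=value, ...) on one line, values as JSON. jog_arm: Moves the arm, as the interface text tells. Its arguments: {"type":"object","properties":{"deltas":{"type":"array","items":{"type":"number"}},"claw":{"type":"number"},"newtons":{"type":"number"}},"required":["deltas"]}

```bash
mkdir -p pics; python3 - <<'E'
from cell import robot
import cv2
for n in("scene","top"):
    im=robot.read_camera(n); cv2.imwrite(f"pics/{n}0.png",im[:,:,::-1]); p=robot.camera_params(n); print(n,p)
print(robot.observe())
E
```

```text
scene {'fx': 543.5713810281455, 'fy': 543.5713810281455, 'cx': 283.0712158869855, 'cy': 211.81195107036567, 'R': array([[ 0.32668079,  0.94513214,  0.00221152],
       [ 0.6093627 , -0.20883377, -0.76489578],
       [-0.72246575,  0.25122438, -0.64415026]]), 't': array([-0.18217452, -0.27026837,  1.3775316 ])}
top {'fx': 506.22927224442105, 'fy': 506.22927224442105, 'cx': 277.3991173655699, 'cy': 212.4496105350729, 'R': array([[-0.02639844, -0.99962695, -0.00700595],
       [-0.99611867,  0.02689319, -0.08381146],
       [ 0.08396861,  0.00476627, -0.996457  ]]), 't': array([0.00396077, 0.48696818, 0.84506005])}
{'time': 0.1, 'qpos': array([-1.26599369e+00,  3.42660889e-01,  1.52487328e+00, -2.31559027e-05,
        1.27543966e+00, -1.46025300e-01]), 'qvel': array([-6.37860061e-05, -1.15938494e-03, -2.49269829e-03, -1.02228650e-03,
        1.79963765e-03,  3.05742239e-04]), 'joint_efforts': array([ 1.34029557e-03, -4.32006383e+01, -2.44695032e+01,  7.19540985e-02,
        5.26067172e-02, -6.29418787e-05]), 'tool_pos': array([ 0.2286472 , -0.47221747,  0.23712722]), 'tool_rot': array([-3.14022295e+00, -1.79062561e-04,  4.50834568e-01]), 'contact_force': array([-0.27355234,  0.18219372,  0.84742079]), 'torque': array([ 0.00976253,  0.02627323, -0.01558003]), 'opening': 0.09144259775797398}
```

View pics/scene0.png

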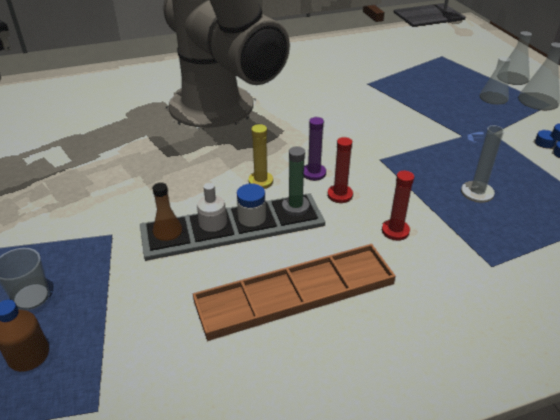

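View pics/top0.png

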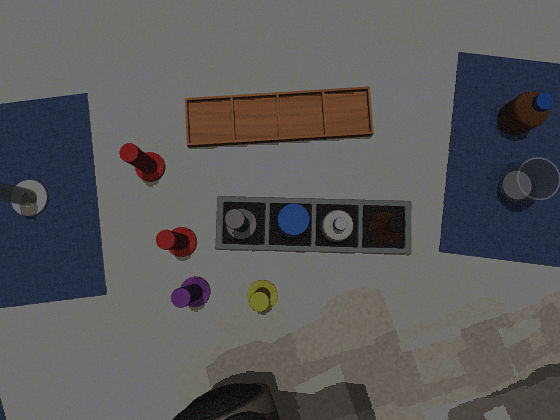

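Scene: in the top picture, the strip is the nearer row. From the left (+y) it holds column (240,222), jar (293,220), pot (338,225) and flask (387,226). The rack is at (280,117).
Look-alikes of the column that I must leave alone: yellow (262,295), purple (190,292), red (178,241), red (145,160), and the clear cylinder on the blue mat (28,197). The wanted column is the green one on a black tile. The brown bottle (525,110) could be mistaken for the flask; the wanted flask is the one with the black stopper on the tile.

```bash
cat > h.py <<'E'
import numpy as np,cv2
from cell import robot
P={n:robot.camera_params(n) for n in("scene","top")}
def ray(n,uv):
    p=P[n]; d=p["R"].T@np.array([(uv[0]-p["cx"])/p["fx"],(uv[1]-p["cy"])/p["fy"],1]); return -p["R"].T@p["t"],d
def plane(n,uv,z):
    o,d=ray(n,uv); return (o+d*(z-o[2])/d[2])[:2]
def proj(n,X):
    p=P[n]; c=p["R"]@np.array(X)+p["t"]; return np.array([p["fx"]*c[0]/c[2]+p["cx"],p["fy"]*c[1]/c[2]+p["cy"]])
def tri(a,b):
    (o1,d1),(o2,d2)=ray("top",a),ray("scene",b); d1/=np.linalg.norm(d1); d2/=np.linalg.norm(d2)
    s,t=np.linalg.lstsq(np.c_[d1,-d2],o2-o1,rcond=None)[0]; A,B=o1+s*d1,o2+t*d2
    return (A+B)/2,np.linalg.norm(A-B)
E
python3 - <<'E'
from h import *
im=cv2.imread("pics/top0.png"); hsv=cv2.cvtColor(im,cv2.COLOR_BGR2HSV)
def show(name,m,z,roi):
    k=np.zeros_like(m); x0,y0,x1,y1=roi; k[y0:y1,x0:x1]=m[y0:y1,x0:x1]
    k=cv2.morphologyEx(k,cv2.MORPH_OPEN,np.ones((3,3)))
    for c in sorted(cv2.findContours(k,0,2)[0],key=cv2.contourArea)[::-1][:5]:
        if cv2.contourArea(c)<60: continue
        b=cv2.boxPoints(cv2.minAreaRect(c)); w=np.array([plane("top",q,z) for q in b])
        print(name,cv2.contourArea(c),cv2.minAreaRect(c)[0],"ctr",w.mean(0).round(4),"sides",np.linalg.norm(w-np.roll(w,1,0),axis=1).round(4), "edges ang", [round(float(np.degrees(np.arctan2(*(w[i]-w[i-1])))),1) for i in range(2)])
brown=cv2.inRange(hsv,(3,80,40),(20,255,255)); show("rack",brown,.02,(170,75,390,160))
v=hsv[...,2]; print("vals",[im[r,c].tolist() for r,c in [(180,300),(199,300),(250,300),(210,270),(205,255)]])
show("jar",cv2.inRange(hsv,(95,120,60),(125,255,255)),.08,(215,195,412,255))
show("tile",cv2.inRange(v,0,35),.018,(215,195,412,255))
show("yellow",cv2.inRange(hsv,(22,100,40),(35,255,255)),.0,(240,260,290,320))
a=cv2.resize(im[185:260,200:420],None,fx=3.6,fy=3.6,interpolation=cv2.INTER_CUBIC); a=cv2.convertScaleAbs(a,alpha=1.8)
s=cv2.imread("pics/scene0.png")[135:255,135:335]; s=cv2.resize(s,None,fx=2.6,fy=2.6,interpolation=cv2.INTER_CUBIC);s=cv2.convertScaleAbs(s,alpha=1.5)
o=np.zeros((a.shape[0]+s.shape[0],792,3),np.uint8);o[:270]=a;o[270:,:s.shape[1]]=s;cv2.imwrite("pics/crop1.png",o);print(o.shape)
E
```

```text
rack 7776.5 (278.1173095703125, 115.524169921875) ctr [ 0.6561 -0.0147] sides [0.0849 0.3261 0.0848 0.3235] edges ang [87.1, 177.9]
vals [[110, 111, 114], [81, 81, 80], [73, 74, 74], [11, 10, 16], [22, 12, 23]]
jar 754.0 (293.5, 218.5) ctr [ 0.4716 -0.0347] sides [0.0494 0.0494 0.0494 0.0491] edges ang [91.5, -178.4]
tile 1670.0 (336.0, 225.0) ctr [ 0.463  -0.1086] sides [0.0719 0.072  0.0719 0.0715] edges ang [91.9, -178.4]
tile 1666.5 (383.0, 226.0) ctr [ 0.4591 -0.1887] sides [0.0719 0.0719 0.0718 0.0714] edges ang [92.3, -178.4]
tile 823.0 (243.37294006347656, 222.693115234375) ctr [0.4712 0.0497] sides [0.0713 0.0718 0.0718 0.0717] edges ang [3.3, 92.7]
tile 723.5 (289.5, 224.0) ctr [ 0.4668 -0.0292] sides [0.072  0.0704 0.072  0.0699] edges ang [91.4, -178.4]
tile 70.5 (243.95860290527344, 226.29652404785156) ctr [0.4649 0.0488] sides [0.014  0.0255 0.014  0.0255] edges ang [43.0, 132.9]
yellow 694.5 (261.5, 295.5) ctr [0.3456 0.0223] sides [0.053  0.0502 0.053  0.05  ] edges ang [91.2, -178.5]
(582, 792, 3)
```

View pics/crop1.png

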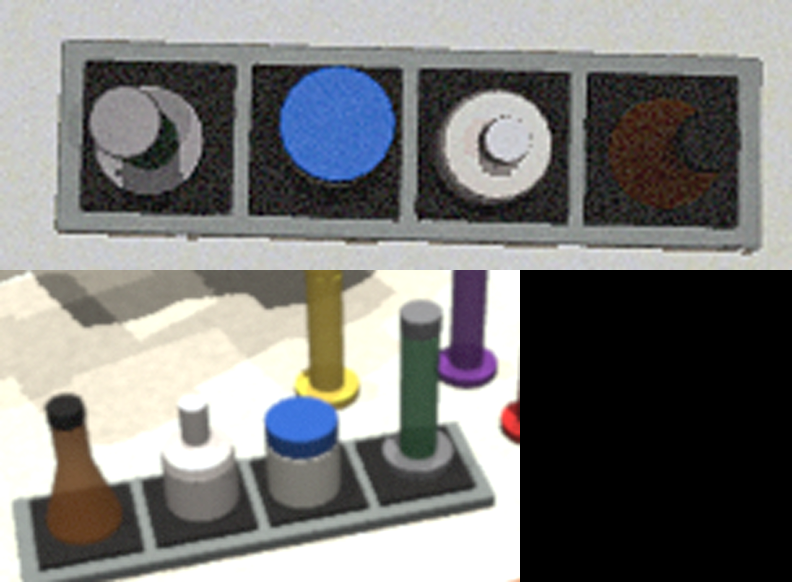

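The crop confirms the row: green column at the left, blue-lidded jar, knobbed pot, and the flask with the black stopper at the right. Next I turn these into positions, with two views to check heights.

```bash
python3 - <<'E'
from h import *
T={"column":((124,122),(421,316),.148),"jar":((337,124),(302,424),.080),"pot":((507,139),(194,404),.104),"flask":((711,139),(66,408),.120)}
for n,(a,b,z) in T.items():
    a=(a[0]/3.6+199.6,a[1]/3.6+184.6); b=(b[0]/2.6+134.7,(b[1]-270)/2.6+134.7)
    X,g=tri(a,b); print(n,"top",plane("top",a,z).round(4),"scene",plane("scene",b,z).round(4),"tri",X.round(4),g.round(4))
for n,c,z in(("column foot",(150,140),.028),("flask foot",(660,152),.018),("pot body",(497,144),.06)):
    print(n,plane("top",(c[0]/3.6+199.6,c[1]/3.6+184.6),z).round(4))
# dividers/corners of rack via two views
r=np.array([.6561,-.0147])
yaw=np.radians(2.4); ey=np.array([-np.sin(yaw),np.cos(yaw)])
im=cv2.imread("pics/top0.png");sc=cv2.imread("pics/scene0.png")
for k in(-.12,-.04,.04,.12):
    c=r+k*ey; print("pocket",k,c.round(4))
    for n,I in(("top",im),("scene",sc)): cv2.drawMarker(I,tuple(int(round(v)) for v in proj(n,[*c,.008])),(0,255,0),0,8)
ex=np.array([ey[1],-ey[0]])
for n,I in(("top",im),("scene",sc)):
    for sx in(-1,1):
        for sy in(-1,1): cv2.circle(I,tuple(int(round(v)) for v in proj(n,[*(r+sx*.042*ex+sy*.162*ey),.02])),2,(255,255,0),-1)
o=np.vstack([cv2.resize(im[75:160,170:390],(792,306)),cv2.resize(sc[230:350,180:420],(580,290))[:, :] if 0 else cv2.copyMakeBorder(cv2.resize(sc[240:340,180:410],(667,290)),0,0,0,125,0)])
cv2.imwrite("pics/rack.png",o)
E
```

```text
column top [0.469  0.0537] scene [0.4768 0.0527] tri [0.4696 0.0548 0.1429] 0.0013
jar top [ 0.4707 -0.0342] scene [ 0.4798 -0.0342] tri [ 0.4715 -0.0332  0.0735] 0.0024
pot top [ 0.4606 -0.106 ] scene [ 0.4651 -0.1044] tri [ 0.4611 -0.1051  0.1013] 0.0027
flask top [ 0.4574 -0.1894] scene [ 0.4632 -0.1875] tri [ 0.4579 -0.1887  0.1166] 0.0031
column foot [0.4692 0.0526]
flask foot [ 0.4576 -0.1886]
pot body [ 0.4611 -0.1067]
pocket -0.12 [ 0.6611 -0.1346]
pocket -0.04 [ 0.6578 -0.0547]
pocket 0.04 [0.6544 0.0253]
pocket 0.12 [0.6511 0.1052]
```

View pics/rack.png

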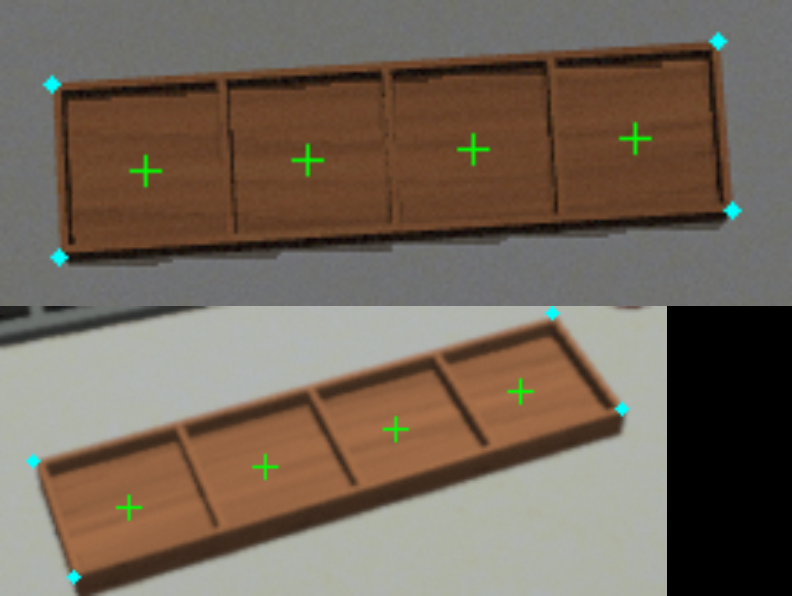

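Heights and views agree: the top view's z differs by up to 7 mm, the xy by about 1 mm with foot against top, and the crosses sit in the pocket centres. Order: column to pocket −120, jar to −40, pot to +40, flask to +120. I'll set the jaws along x (yaw 90°) and move the column first.

>>> jog_arm(deltas=[0.1,0.22,0,0,0,0.06,0.2,0.44,0,0,0,0.12,0.3,0.66,0,0,0,0.18,0.4,0.88,0,0,0,0.24], claw=1, newtons=20)

```text
time: 0.43
tool_pos: [0.2688, -0.3834, 0.2373]
tool_rot: [-3.141, -0.0, 0.832]
contact_force: [1.3, -0.4, 1.1]
opening: 0.0919
```

>>> jog_arm(deltas=[0.1,0.22,0,0,0,0.06,0.2,0.44,0,0,0,0.12,0.3,0.66,0,0,0,0.18,0.4,0.88,0,0,0,0.24])

```text
time: 0.77
tool_pos: [0.3089, -0.2953, 0.2375]
tool_rot: [-3.141, -0.0, 1.209]
contact_force: [0.2, 0.2, 0.2]
opening: 0.0915
```

>>> jog_arm(deltas=[0.1,0.22,0,0,0,0.06,0.2,0.44,0,0,0,0.12,0.3,0.66,0,0,0,0.18,0.4,0.88,0,0,0,0.235])

```text
time: 1.1
tool_pos: [0.3489, -0.2073, 0.2375]
tool_rot: [-3.141, -0.0, 1.578]
contact_force: [0.3, -1.0, 0.3]
opening: 0.0918
```

>>> jog_arm(deltas=[0.1,0.22,0,0,0,0,0.2,0.44,0,0,0,0,0.3,0.66,0,0,0,0,0.4,0.87,0,0,0,0])

```text
time: 1.43
tool_pos: [0.3889, -0.1202, 0.2375]
tool_rot: [-3.141, -0.0, 1.574]
contact_force: [0.3, -0.4, 0.2]
opening: 0.0917
```

>>> jog_arm(deltas=[0.1,0.22,0,0,0,0,0.2,0.44,0,0,0,0,0.3,0.66,0,0,0,0,0.4,0.87,0,0,0,0])

```text
time: 1.77
tool_pos: [0.4289, -0.0332, 0.2375]
tool_rot: [-3.141, -0.0, 1.574]
contact_force: [0.8, -0.1, -0.5]
opening: 0.0917
```

>>> jog_arm(deltas=[0.1,0.22,0,0,0,0,0.2,0.44,0,0,0,0,0.3,0.66,0,0,0,0,0.4,0.865,0,0,0,0,0.4,0.865,0,0,0,0])

```text
time: 2.18
tool_pos: [0.4697, 0.0548, 0.2374]
tool_rot: [3.141, -0.001, 1.577]
contact_force: [-0.2, -0.5, -0.3]
opening: 0.0914
```

```bash
python3 - <<'E'
from h import *
print(robot.observe()["tool_pos"],robot.observe()["qpos"])
a=robot.read_camera("scene")[60:280,100:420,::-1]; b=robot.read_camera("top")[100:320,130:430,::-1]
cv2.imwrite("pics/pre.png",np.hstack([cv2.resize(a,(400,275)),cv2.resize(b,(375,275))]))
E
```

```text
[0.46971034 0.05477077 0.23736552] [-4.70016513e-02  2.46775880e-01  1.66077684e+00  1.30883421e-03
  1.23387483e+00 -5.33248802e-02]
```

View pics/pre.png

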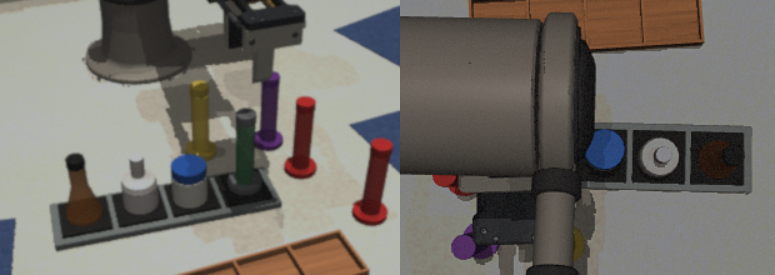

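The open jaws are over the column at crop (245,115), and nothing else is near the fingers. Descending.

>>> jog_arm(deltas=[0,-0.01,-0.3,0,0,0,0,-0.01,-0.6,0,0,0,0,-0.01,-0.75,0,0,0])

```text
time: 2.53
tool_pos: [0.4667, 0.0499, 0.1601]
tool_rot: [-3.138, 0.0, 1.573]
contact_force: [-0.6, 1.0, -0.8]
opening: 0.0919
```

>>> jog_arm(deltas=[0,0,-0.2,0,0,0,0,0,-0.4,0,0,0,0,0,-0.6,0,0,0,0,0,-0.72,0,0,0])

```text
time: 2.87
tool_pos: [0.4673, 0.0498, 0.089]
tool_rot: [-3.139, 0.0, 1.573]
contact_force: [-0.8, 0.3, -0.4]
opening: 0.0916
```

>>> jog_arm(deltas=[0,0,0,0,0,0,0,0,0,0,0,0,0,0,0,0,0,0,0,0,0,0,0,0,0,0,0,0,0,0], claw=0, newtons=15)

```text
time: 3.28
tool_pos: [0.4693, 0.0508, 0.0917]
tool_rot: [3.14, 0.0, 1.574]
contact_force: [-0.5, -0.1, -0.1]
opening: 0.063
```

>>> jog_arm(deltas=[0,0,0,0,0,0,0,0,0,0,0,0,0,0,0,0,0,0,0,0,0,0,0,0,0,0,0,0,0,0])

```text
time: 3.7
tool_pos: [0.4688, 0.051, 0.0908]
tool_rot: [3.141, 0.0, 1.574]
contact_force: [2.1, -1.1, 1.5]
opening: 0.0297
```

>>> jog_arm(deltas=[0,0,0,0,0,0,0,0,0,0,0,0,0,0,0,0,0,0,0,0,0,0,0,0,0,0,0,0,0,0])

```text
time: 4.12
tool_pos: [0.4687, 0.0509, 0.0907]
tool_rot: [-3.142, -0.0, 1.574]
contact_force: [0.5, -0.6, -0.8]
opening: 0.0274
```

>>> jog_arm(deltas=[0,0,0.1,0,0,0,0,0,0.25,0,0,0,0,0,0.4,0,0,0,0,0,0.5,0,0,0])

```text
time: 4.45
tool_pos: [0.4689, 0.0509, 0.1417]
tool_rot: [3.141, 0.0, 1.574]
contact_force: [0.5, 1.2, -2.3]
opening: 0.0273
```

>>> jog_arm(deltas=[0.15,0,0,0,0,0,0.35,0,0,0,0,0,0.6,0,0,0,0,0,0.8,0,0,0,0,0,1.0,0,0,0,0,0])

```text
time: 4.87
tool_pos: [0.5695, 0.0509, 0.1405]
tool_rot: [-3.141, 0.0, 1.574]
contact_force: [-0.6, -0.4, -1.7]
opening: 0.0277
```

>>> jog_arm(deltas=[0.2,-0.15,0,0,0,0,0.4,-0.3,0,0,0,0,0.6,-0.5,0,0,0,0,0.8,-0.7,0,0,0,0,0.92,-0.9,0,0,0,0])

```text
time: 5.28
tool_pos: [0.6621, -0.04, 0.1401]
tool_rot: [3.142, -0.0, 1.574]
contact_force: [-0.2, 0.7, -1.7]
opening: 0.0278
```

>>> jog_arm(deltas=[0,-0.2,0,0,0,0,0,-0.4,0,0,0,0,0,-0.6,0,0,0,0,0,-0.8,0,0,0,0,0,-0.95,0,0,0,0])

```text
time: 5.7
tool_pos: [0.6603, -0.1357, 0.1401]
tool_rot: [-3.14, -0.0, 1.573]
contact_force: [0.1, -0.1, -2.1]
opening: 0.0279
```

>>> jog_arm(deltas=[0,0,0,0,0,0,0,0,0,0,0,0,0,0,0,0,0,0])

```text
time: 5.95
tool_pos: [0.6606, -0.1332, 0.1405]
tool_rot: [-3.141, -0.001, 1.574]
contact_force: [0.3, -0.5, -1.3]
opening: 0.0279
```

```bash
python3 - <<'E'
from h import *
print(robot.observe()["tool_pos"])
a=robot.read_camera("scene")[100:380,120:440,::-1]; b=robot.read_camera("top")[60:340,130:430,::-1]
cv2.imwrite("pics/c1.png",np.hstack([cv2.resize(a,(400,350)),cv2.resize(b,(375,350))]))
E
```

```text
[ 0.6606095  -0.13320237  0.1404828 ]
```

View pics/c1.png

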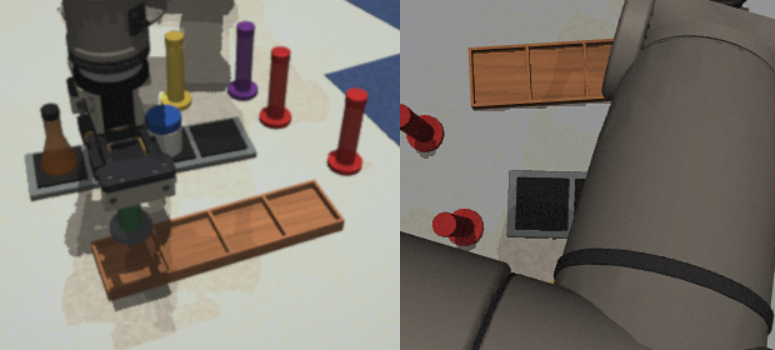

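The column (crop (130,228)) hangs upright above the −120 pocket. Lowering and releasing.

>>> jog_arm(deltas=[0,0,-0.2,0,0,0,0,0,-0.4,0,0,0,0,0,-0.52,0,0,0,0,0,-0.56,0,0,0,0,0,-0.59,0,0,0])

```text
time: 6.47
tool_pos: [0.6606, -0.1334, 0.0811]
tool_rot: [-3.141, -0.0, 1.575]
contact_force: [0.5, -0.2, -0.7]
opening: 0.0279
```

>>> jog_arm(deltas=[0,0,0,0,0,0,0,0,0,0,0,0,0,0,0,0,0,0])

```text
time: 6.72
tool_pos: [0.6614, -0.1342, 0.0829]
tool_rot: [3.14, 0.001, 1.574]
contact_force: [-1.2, 0.4, -1.0]
opening: 0.0275
```

>>> jog_arm(deltas=[0,0,0,0,0,0,0,0,0,0,0,0,0,0,0,0,0,0,0,0,0,0,0,0,0,0,0,0,0,0], claw=1)

```text
time: 7.13
tool_pos: [0.6609, -0.1341, 0.082]
tool_rot: [3.141, 0.0, 1.574]
contact_force: [-0.4, 0.5, 0.2]
opening: 0.0564
```

>>> jog_arm(deltas=[0,0,0,0,0,0,0,0,0,0,0,0,0,0,0,0,0,0,0,0,0,0,0,0,0,0,0,0,0,0])

```text
time: 7.55
tool_pos: [0.6608, -0.1341, 0.0817]
tool_rot: [3.142, 0.0, 1.574]
contact_force: [0.1, 1.0, -0.3]
opening: 0.0891
```

>>> jog_arm(deltas=[0,0,0.1,0,0,0,0,0,0.3,0,0,0,0,0,0.6,0,0,0,0,0,0.9,0,0,0])

```text
time: 7.88
tool_pos: [0.6603, -0.1339, 0.1728]
tool_rot: [-3.14, -0.0, 1.574]
contact_force: [1.4, -1.4, 0.9]
opening: 0.0915
```

>>> jog_arm(deltas=[-0.2,0.1,0,0,0,0,-0.4,0.2,0,0,0,0,-0.6,0.3,0,0,0,0,-0.8,0.4,0,0,0,0,-1.0,0.5,0,0,0,0])

```text
time: 8.3
tool_pos: [0.5599, -0.0836, 0.1727]
tool_rot: [3.14, 0.0, 1.574]
contact_force: [-0.3, -0.6, -0.4]
opening: 0.0915
```

>>> jog_arm(deltas=[-0.2,0.1,0,0,0,0,-0.4,0.2,0,0,0,0,-0.7,0.35,0,0,0,0,-0.9,0.5,0,0,0,0,-0.9,0.5,0,0,0,0])

```text
time: 8.72
tool_pos: [0.467, -0.0318, 0.1724]
tool_rot: [-3.139, -0.001, 1.575]
contact_force: [0.2, 0.7, 0.1]
opening: 0.0917
```

>>> jog_arm(deltas=[0,0,-0.2,0,0,0,0,0,-0.4,0,0,0,0,0,-0.6,0,0,0,0,0,-0.6,0,0,0,0,0,-0.6,0,0,0])

```text
time: 9.13
tool_pos: [0.471, -0.0343, 0.1119]
tool_rot: [-3.141, -0.0, 1.574]
contact_force: [0.3, -0.3, 0.5]
opening: 0.0916
```

```bash
python3 - <<'E'
from h import *
print(robot.observe()["tool_pos"])
a=robot.read_camera("scene")[100:380,120:440,::-1]; b=robot.read_camera("top")[60:340,130:430,::-1]
cv2.imwrite("pics/c2.png",np.hstack([cv2.resize(a,(400,350)),cv2.resize(b,(375,350))]))
E
```

```text
[ 0.47100624 -0.03425558  0.11186557]
```

View pics/c2.png

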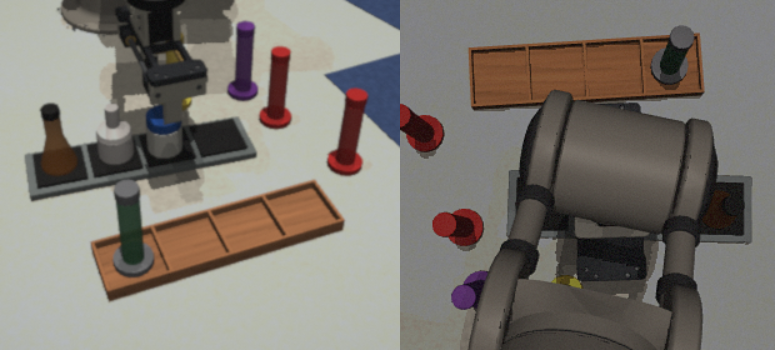

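The column stands in the −120 pocket. The yellow look-alike's cap is within about 9 mm of the gripper body at jar depth, so I turn the jaws by 15° first to widen that gap.

>>> jog_arm(deltas=[0,0,0,0,0,0.06,0,0,0,0,0,0.12,0,0,0,0,0,0.17,0,0,0,0,0,0.17])

```text
time: 9.57
tool_pos: [0.4717, -0.0343, 0.1132]
tool_rot: [3.139, 0.001, 1.844]
contact_force: [-0.4, -1.0, -0.5]
opening: 0.0918
```

>>> jog_arm(deltas=[0,0,-0.15,0,0,0,0,0,-0.3,0,0,0,0,0,-0.45,0,0,0,0,0,-0.55,0,0,0,0,0,-0.6,0,0,0])

```text
time: 9.98
tool_pos: [0.4709, -0.0341, 0.0514]
tool_rot: [-3.142, -0.0, 1.838]
contact_force: [-0.4, 0.7, -0.4]
opening: 0.0918
```

>>> jog_arm(deltas=[0,0,0,0,0,0,0,0,0,0,0,0,0,0,0,0,0,0,0,0,0,0,0,0,0,0,0,0,0,0], claw=0, newtons=15)

```text
time: 10.4
tool_pos: [0.4712, -0.0341, 0.0524]
tool_rot: [3.14, 0.001, 1.841]
contact_force: [0.0, 0.2, -0.3]
opening: 0.0628
```

>>> jog_arm(deltas=[0,0,0,0,0,0,0,0,0,0,0,0,0,0,0,0,0,0,0,0,0,0,0,0,0,0,0,0,0,0])

```text
time: 10.82
tool_pos: [0.4712, -0.0341, 0.0521]
tool_rot: [3.141, 0.0, 1.841]
contact_force: [0.1, 0.6, 4.9]
opening: 0.0516
```

>>> jog_arm(deltas=[0,0,0.1,0,0,0,0,0,0.25,0,0,0,0,0,0.4,0,0,0,0,0,0.5,0,0,0])

```text
time: 11.15
tool_pos: [0.4706, -0.034, 0.1024]
tool_rot: [-3.141, -0.0, 1.841]
contact_force: [0.8, 0.4, -1.2]
opening: 0.0517
```

>>> jog_arm(deltas=[0.15,-0.02,0,0,0,0,0.35,-0.04,0,0,0,0,0.6,-0.06,0,0,0,0,0.8,-0.08,0,0,0,0,1.0,-0.1,0,0,0,0])

```text
time: 11.57
tool_pos: [0.5713, -0.0441, 0.1011]
tool_rot: [-3.14, -0.001, 1.841]
contact_force: [-0.6, 0.4, -1.6]
opening: 0.0519
```

>>> jog_arm(deltas=[0.2,-0.02,0,0,0,0,0.4,-0.04,0,0,0,0,0.6,-0.06,0,0,0,0,0.8,-0.08,0,0,0,0,0.87,-0.1,0,0,0,0])

```text
time: 11.98
tool_pos: [0.6593, -0.0541, 0.1007]
tool_rot: [3.141, -0.0, 1.841]
contact_force: [-0.7, -1.1, -1.4]
opening: 0.0519
```

>>> jog_arm(deltas=[0,0,0,0,0,0,0,0,0,0,0,0,0,0,0,0,0,0])

```text
time: 12.23
tool_pos: [0.6564, -0.0539, 0.1012]
tool_rot: [-3.14, -0.001, 1.841]
contact_force: [-0.4, 1.1, -1.8]
opening: 0.0519
```

>>> jog_arm(deltas=[0,0,-0.2,0,0,0,0,0,-0.4,0,0,0,0,0,-0.52,0,0,0,0,0,-0.56,0,0,0,0,0,-0.58,0,0,0])

```text
time: 12.65
tool_pos: [0.6569, -0.0539, 0.0431]
tool_rot: [-3.14, -0.001, 1.841]
contact_force: [0.0, 0.6, -0.7]
opening: 0.0516
```

>>> jog_arm(deltas=[0,0,0,0,0,0,0,0,0,0,0,0,0,0,0,0,0,0])

```text
time: 12.9
tool_pos: [0.6584, -0.0542, 0.0449]
tool_rot: [3.14, 0.001, 1.841]
contact_force: [-0.3, 0.0, -0.8]
opening: 0.0518
```

>>> jog_arm(deltas=[0,0,0,0,0,0,0,0,0,0,0,0,0,0,0,0,0,0,0,0,0,0,0,0,0,0,0,0,0,0], claw=1)

```text
time: 13.32
tool_pos: [0.6579, -0.0541, 0.044]
tool_rot: [3.141, 0.0, 1.841]
contact_force: [0.5, -0.3, -0.1]
opening: 0.0802
```

>>> jog_arm(deltas=[0,0,0,0,0,0,0,0,0,0,0,0,0,0,0,0,0,0])

```text
time: 13.57
tool_pos: [0.6577, -0.0541, 0.0437]
tool_rot: [3.142, 0.0, 1.841]
contact_force: [-0.7, -0.6, 0.0]
opening: 0.0915
```

>>> jog_arm(deltas=[0,0,0.1,0,0,0,0,0,0.3,0,0,0,0,0,0.6,0,0,0,0,0,0.9,0,0,0,0,0,1.0,0,0,0])

```text
time: 13.98
tool_pos: [0.6599, -0.0544, 0.1496]
tool_rot: [3.134, 0.004, 1.841]
contact_force: [1.0, -0.3, 1.3]
opening: 0.0919
```

>>> jog_arm(deltas=[-0.2,0,0,0,0,-0.06,-0.4,-0.05,0,0,0,-0.12,-0.6,-0.1,0,0,0,-0.17,-0.8,-0.15,0,0,0,-0.17,-1.0,-0.25,0,0,0,-0.17])

```text
time: 14.4
tool_pos: [0.5566, -0.0785, 0.1439]
tool_rot: [3.142, -0.0, 1.574]
contact_force: [0.6, 0.2, 0.0]
opening: 0.0916
```

>>> jog_arm(deltas=[-0.25,-0.07,0,0,0,0,-0.5,-0.14,0,0,0,0,-0.75,-0.21,0,0,0,0,-0.97,-0.27,0,0,0,0,-0.97,-0.27,0,0,0,0])

```text
time: 14.82
tool_pos: [0.457, -0.1062, 0.1437]
tool_rot: [-3.138, -0.001, 1.573]
contact_force: [0.2, -0.1, -0.4]
opening: 0.0916
```

>>> jog_arm(deltas=[0,0,0,0,0,0,0,0,0,0,0,0,0,0,0,0,0,0,0,0,0,0,0,0])

```text
time: 15.15
tool_pos: [0.4615, -0.1059, 0.1437]
tool_rot: [3.141, 0.0, 1.575]
contact_force: [0.3, -0.6, -0.4]
opening: 0.092
```

```bash
python3 - <<'E'
from h import *
print(robot.observe()["tool_pos"])
a=robot.read_camera("scene")[100:380,120:440,::-1]; b=robot.read_camera("top")[60:340,130:430,::-1]
cv2.imwrite("pics/c3.png",np.hstack([cv2.resize(a,(400,350)),cv2.resize(b,(375,350))]))
E
```

```text
[ 0.46154405 -0.10590566  0.14369671]
```

View pics/c3.png

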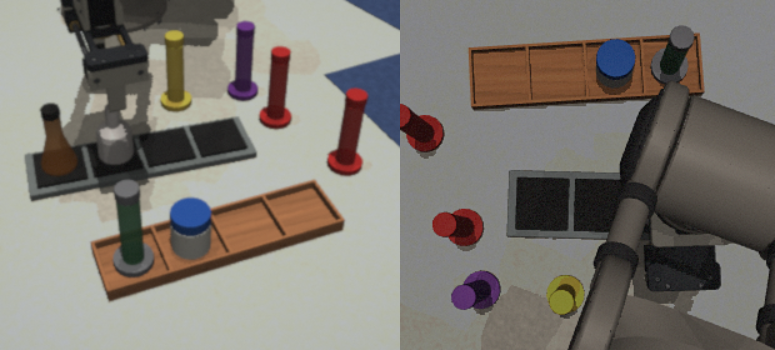

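Column and jar stand in their pockets, and the gripper is over the pot (crop (114,140)). Gripping the knob.

>>> jog_arm(deltas=[0,0,-0.15,0,0,0,0,0,-0.3,0,0,0,0,0,-0.45,0,0,0,0,0,-0.54,0,0,0,0,0,-0.57,0,0,0])

```text
time: 15.67
tool_pos: [0.4602, -0.1057, 0.0853]
tool_rot: [-3.139, -0.001, 1.574]
contact_force: [-0.4, -0.3, -0.2]
opening: 0.0918
```

>>> jog_arm(deltas=[0,0,0,0,0,0,0,0,0,0,0,0,0,0,0,0,0,0,0,0,0,0,0,0,0,0,0,0,0,0], claw=0, newtons=20)

```text
time: 16.08
tool_pos: [0.4611, -0.1062, 0.0873]
tool_rot: [3.14, 0.0, 1.574]
contact_force: [-0.2, -0.4, -1.1]
opening: 0.0635
```

>>> jog_arm(deltas=[0,0,0,0,0,0,0,0,0,0,0,0,0,0,0,0,0,0,0,0,0,0,0,0,0,0,0,0,0,0])

```text
time: 16.5
tool_pos: [0.4608, -0.1061, 0.0868]
tool_rot: [3.141, 0.0, 1.574]
contact_force: [-0.1, -0.1, -0.0]
opening: 0.03
```

>>> jog_arm(deltas=[0,0,0,0,0,0,0,0,0,0,0,0,0,0,0,0,0,0,0,0,0,0,0,0,0,0,0,0,0,0])

```text
time: 16.92
tool_pos: [0.4606, -0.106, 0.0866]
tool_rot: [-3.141, -0.0, 1.574]
contact_force: [-0.2, 0.1, -1.0]
opening: 0.0195
```

>>> jog_arm(deltas=[0,0,0.1,0,0,0,0,0,0.25,0,0,0,0,0,0.4,0,0,0,0,0,0.5,0,0,0])

```text
time: 17.25
tool_pos: [0.461, -0.1061, 0.1378]
tool_rot: [3.141, 0.0, 1.574]
contact_force: [-0.4, -1.1, -1.3]
opening: 0.0198
```

>>> jog_arm(deltas=[0.1,0.15,0,0,0,0,0.2,0.35,0,0,0,0,0.35,0.55,0,0,0,0,0.5,0.75,0,0,0,0,0.6,0.95,0,0,0,0])

```text
time: 17.67
tool_pos: [0.5218, -0.0102, 0.1367]
tool_rot: [3.141, 0.0, 1.574]
contact_force: [-0.6, 0.1, -0.9]
opening: 0.0199
```

>>> jog_arm(deltas=[0.15,0.2,0,0,0,0,0.3,0.35,0,0,0,0,0.5,0.36,0,0,0,0,0.7,0.36,0,0,0,0,0.9,0.36,0,0,0,0])

```text
time: 18.08
tool_pos: [0.6113, 0.0256, 0.1364]
tool_rot: [-3.141, 0.0, 1.575]
contact_force: [0.5, -0.5, -0.7]
opening: 0.0193
```

>>> jog_arm(deltas=[0.2,0,0,0,0,0,0.35,0,0,0,0,0,0.43,0,0,0,0,0,0.43,0,0,0,0,0,0.43,0,0,0,0,0])

```text
time: 18.5
tool_pos: [0.6533, 0.025, 0.1359]
tool_rot: [-3.14, -0.0, 1.574]
contact_force: [-1.4, -0.2, -0.3]
opening: 0.0193
```

>>> jog_arm(deltas=[0,0,-0.2,0,0,0,0,0,-0.4,0,0,0,0,0,-0.52,0,0,0,0,0,-0.56,0,0,0,0,0,-0.57,0,0,0])

```text
time: 18.92
tool_pos: [0.6528, 0.025, 0.0788]
tool_rot: [-3.139, -0.0, 1.574]
contact_force: [-0.3, -0.5, -0.8]
opening: 0.0195
```

>>> jog_arm(deltas=[0,0,0,0,0,0,0,0,0,0,0,0,0,0,0,0,0,0,0,0,0,0,0,0])

```text
time: 19.25
tool_pos: [0.6542, 0.0249, 0.0807]
tool_rot: [3.14, 0.0, 1.574]
contact_force: [-0.9, 0.2, -0.7]
opening: 0.0197
```

>>> jog_arm(deltas=[0,0,-0.01,0,0,0,0,0,-0.02,0,0,0,0,0,-0.025,0,0,0,0,0,-0.025,0,0,0,0,0,-0.025,0,0,0])

```text
time: 19.67
tool_pos: [0.6537, 0.0249, 0.0771]
tool_rot: [-3.141, -0.0, 1.574]
contact_force: [0.4, 0.3, -1.2]
opening: 0.0194
```

>>> jog_arm(deltas=[0,0,0,0,0,0,0,0,0,0,0,0,0,0,0,0,0,0,0,0,0,0,0,0,0,0,0,0,0,0], claw=1)

```text
time: 20.08
tool_pos: [0.6539, 0.0249, 0.0774]
tool_rot: [3.141, 0.0, 1.574]
contact_force: [-0.1, -0.2, -0.4]
opening: 0.0485
```

>>> jog_arm(deltas=[0,0,0,0,0,0,0,0,0,0,0,0,0,0,0,0,0,0,0,0,0,0,0,0,0,0,0,0,0,0])

```text
time: 20.5
tool_pos: [0.6537, 0.0249, 0.0772]
tool_rot: [3.142, 0.0, 1.574]
contact_force: [-0.3, -0.3, -1.4]
opening: 0.0814
```

>>> jog_arm(deltas=[0,0,0.1,0,0,0,0,0,0.3,0,0,0,0,0,0.6,0,0,0,0,0,0.9,0,0,0,0,0,0.9,0,0,0])

```text
time: 20.92
tool_pos: [0.6569, 0.0248, 0.1751]
tool_rot: [3.129, 0.001, 1.574]
contact_force: [0.1, -0.0, 1.4]
opening: 0.0919
```

>>> jog_arm(deltas=[-0.2,-0.2,0,0,0,0,-0.4,-0.4,0,0,0,0,-0.6,-0.6,0,0,0,0,-0.8,-0.8,0,0,0,0,-1.0,-1.0,0,0,0,0])

```text
time: 21.33
tool_pos: [0.5529, -0.0758, 0.168]
tool_rot: [3.14, 0.0, 1.574]
contact_force: [1.0, -0.9, 0.0]
opening: 0.0917
```

>>> jog_arm(deltas=[-0.2,-0.2,0,0,0,0,-0.4,-0.4,0,0,0,0,-0.6,-0.6,0,0,0,0,-0.8,-0.8,0,0,0,0,-0.96,-1.0,0,0,0,0])

```text
time: 21.75
tool_pos: [0.4565, -0.1758, 0.1681]
tool_rot: [3.141, 0.001, 1.574]
contact_force: [-0.2, 0.1, 0.8]
opening: 0.0916
```

>>> jog_arm(deltas=[0,-0.14,0,0,0,0,0,-0.14,0,0,0,0,0,-0.14,0,0,0,0,0,-0.14,0,0,0,0])

```text
time: 22.08
tool_pos: [0.4585, -0.1886, 0.1674]
tool_rot: [3.141, -0.0, 1.574]
contact_force: [-0.5, 0.0, -0.9]
opening: 0.0917
```

```bash
python3 - <<'E'
from h import *
print(robot.observe()["tool_pos"])
a=robot.read_camera("scene")[100:380,120:440,::-1]; b=robot.read_camera("top")[60:340,130:430,::-1]
cv2.imwrite("pics/c4.png",np.hstack([cv2.resize(a,(400,350)),cv2.resize(b,(375,350))]))
E
```

```text
[ 0.45848666 -0.18862135  0.16741076]
```

View pics/c4.png

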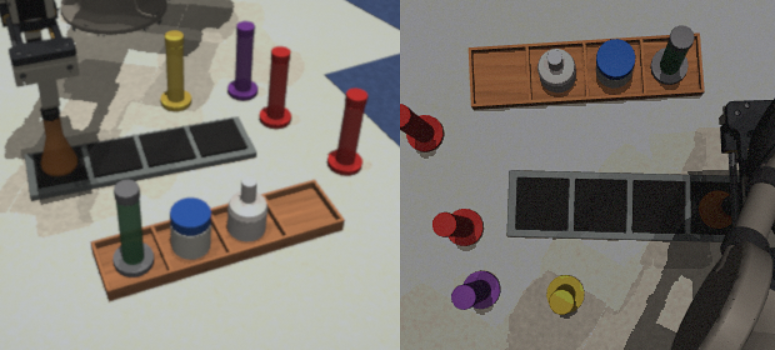

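Three vessels are standing in place, and the jaws are over the flask (crop (55,120)). Going down to the stopper at z = 0.105.

>>> jog_arm(deltas=[0,0,-0.15,0,0,0,0,0,-0.3,0,0,0,0,0,-0.45,0,0,0,0,0,-0.58,0,0,0,0,0,-0.63,0,0,0])

```text
time: 22.6
tool_pos: [0.4574, -0.1877, 0.1025]
tool_rot: [-3.139, -0.002, 1.575]
contact_force: [-0.1, 0.6, 0.2]
opening: 0.0914
```

>>> jog_arm(deltas=[0,0,0,0,0,0,0,0,0,0,0,0,0,0,0,0,0,0,0,0,0,0,0,0,0,0,0,0,0,0], claw=0, newtons=15)

```text
time: 23.02
tool_pos: [0.4581, -0.1892, 0.1049]
tool_rot: [3.14, 0.001, 1.574]
contact_force: [-0.2, -0.7, 0.5]
opening: 0.063
```

>>> jog_arm(deltas=[0,0,0,0,0,0,0,0,0,0,0,0,0,0,0,0,0,0,0,0,0,0,0,0,0,0,0,0,0,0])

```text
time: 23.43
tool_pos: [0.4577, -0.1891, 0.1042]
tool_rot: [3.142, -0.0, 1.574]
contact_force: [-0.2, -0.5, -0.7]
opening: 0.0299
```

>>> jog_arm(deltas=[0,0,0,0,0,0,0,0,0,0,0,0,0,0,0,0,0,0,0,0,0,0,0,0,0,0,0,0,0,0])

```text
time: 23.85
tool_pos: [0.4578, -0.1891, 0.1043]
tool_rot: [3.141, 0.0, 1.574]
contact_force: [1.4, -0.1, 0.0]
opening: 0.0256
```

>>> jog_arm(deltas=[0,0,0.1,0,0,0,0,0,0.25,0,0,0,0,0,0.4,0,0,0,0,0,0.5,0,0,0])

```text
time: 24.18
tool_pos: [0.4578, -0.1891, 0.1552]
tool_rot: [3.141, 0.0, 1.574]
contact_force: [0.8, 0.8, -1.6]
opening: 0.0255
```

>>> jog_arm(deltas=[0.05,0.15,0,0,0,0,0.1,0.35,0,0,0,0,0.15,0.6,0,0,0,0,0.2,0.8,0,0,0,0,0.3,1.0,0,0,0,0])

```text
time: 24.6
tool_pos: [0.4869, -0.0878, 0.1539]
tool_rot: [-3.14, -0.0, 1.574]
contact_force: [0.6, 0.0, -1.2]
opening: 0.0254
```

>>> jog_arm(deltas=[0.05,0.2,0,0,0,0,0.1,0.4,0,0,0,0,0.15,0.6,0,0,0,0,0.2,0.8,0,0,0,0,0.3,1.0,0,0,0,0])

```text
time: 25.02
tool_pos: [0.5169, 0.012, 0.1539]
tool_rot: [-3.14, -0.0, 1.574]
contact_force: [0.0, 0.2, -1.0]
opening: 0.0252
```

>>> jog_arm(deltas=[0.05,0.2,0,0,0,0,0.1,0.4,0,0,0,0,0.2,0.6,0,0,0,0,0.3,0.8,0,0,0,0,0.4,0.94,0,0,0,0])

```text
time: 25.43
tool_pos: [0.5576, 0.1067, 0.1539]
tool_rot: [-3.141, -0.0, 1.575]
contact_force: [0.5, -0.9, -2.3]
opening: 0.0252
```

>>> jog_arm(deltas=[0.15,0,0,0,0,0,0.35,0,0,0,0,0,0.55,0,0,0,0,0,0.75,0,0,0,0,0,0.93,0,0,0,0,0])

```text
time: 25.85
tool_pos: [0.6514, 0.105, 0.1536]
tool_rot: [-3.141, 0.0, 1.574]
contact_force: [0.2, 0.9, -1.7]
opening: 0.0252
```

>>> jog_arm(deltas=[0,0,-0.1,0,0,0,0,0,-0.3,0,0,0,0,0,-0.45,0,0,0,0,0,-0.54,0,0,0,0,0,-0.57,0,0,0])

```text
time: 26.27
tool_pos: [0.6489, 0.1049, 0.0946]
tool_rot: [-3.137, 0.0, 1.574]
contact_force: [-0.6, -0.1, -1.4]
opening: 0.0253
```

>>> jog_arm(deltas=[0,0,0,0,0,0,0,0,0,0,0,0,0,0,0,0,0,0,0,0,0,0,0,0,0,0,0,0,0,0])

```text
time: 26.68
tool_pos: [0.6511, 0.105, 0.0981]
tool_rot: [3.14, -0.0, 1.574]
contact_force: [-0.3, -0.5, -1.8]
opening: 0.0254
```

>>> jog_arm(deltas=[0,0,-0.01,0,0,0,0,0,-0.02,0,0,0,0,0,-0.025,0,0,0,0,0,-0.025,0,0,0,0,0,-0.025,0,0,0])

```text
time: 27.1
tool_pos: [0.6507, 0.1049, 0.0946]
tool_rot: [-3.141, -0.0, 1.574]
contact_force: [0.2, 0.7, -1.2]
opening: 0.0253
```

>>> jog_arm(deltas=[0,0,0,0,0,0,0,0,0,0,0,0,0,0,0,0,0,0,0,0,0,0,0,0,0,0,0,0,0,0], claw=1)

```text
time: 27.52
tool_pos: [0.6509, 0.105, 0.0949]
tool_rot: [3.141, 0.0, 1.574]
contact_force: [0.9, -0.1, -0.1]
opening: 0.0542
```

>>> jog_arm(deltas=[0,0,0,0,0,0,0,0,0,0,0,0,0,0,0,0,0,0,0,0,0,0,0,0,0,0,0,0,0,0])

```text
time: 27.93
tool_pos: [0.6507, 0.1049, 0.0947]
tool_rot: [3.142, 0.0, 1.574]
contact_force: [-0.5, 1.0, -0.6]
opening: 0.0872
```

>>> jog_arm(deltas=[0,0,0.1,0,0,0,0,0,0.3,0,0,0,0,0,0.6,0,0,0,0,0,0.9,0,0,0,0,0,1.0,0,0,0])

```text
time: 28.35
tool_pos: [0.6526, 0.1051, 0.2007]
tool_rot: [3.133, -0.0, 1.574]
contact_force: [-0.2, 0.5, 1.4]
opening: 0.092
```

>>> jog_arm(deltas=[-0.2,0,0,0,0,0,-0.4,0,0,0,0,0,-0.6,0,0,0,0,0,-0.8,0,0,0,0,0,-1.0,0,0,0,0,0])

```text
time: 28.77
tool_pos: [0.5496, 0.1049, 0.1948]
tool_rot: [3.142, -0.0, 1.574]
contact_force: [-0.5, 0.2, 0.1]
opening: 0.0918
```

>>> jog_arm(deltas=[-0.2,0,0,0,0,0,-0.4,0,0,0,0,0,-0.6,0,0,0,0,0,-0.8,0,0,0,0,0,-1.0,0,0,0,0,0])

```text
time: 29.18
tool_pos: [0.4496, 0.1049, 0.1949]
tool_rot: [3.141, -0.0, 1.574]
contact_force: [0.1, 0.2, -0.4]
opening: 0.0918
```

>>> jog_arm(deltas=[0,0,0,0,0,0,0,0,0,0,0,0])

```text
time: 29.35
tool_pos: [0.4505, 0.105, 0.1953]
tool_rot: [3.14, -0.0, 1.574]
contact_force: [0.0, 0.1, -0.3]
opening: 0.0919
```

```bash
python3 - <<'E'
from h import *
print(robot.observe()["tool_pos"])
a=robot.read_camera("scene")[100:380,120:440,::-1]; b=robot.read_camera("top")[60:340,130:430,::-1]
cv2.imwrite("pics/c5.png",np.hstack([cv2.resize(a,(400,350)),cv2.resize(b,(375,350))]))
E
```

```text
[0.45047844 0.10502053 0.19528327]
```

View pics/c5.png

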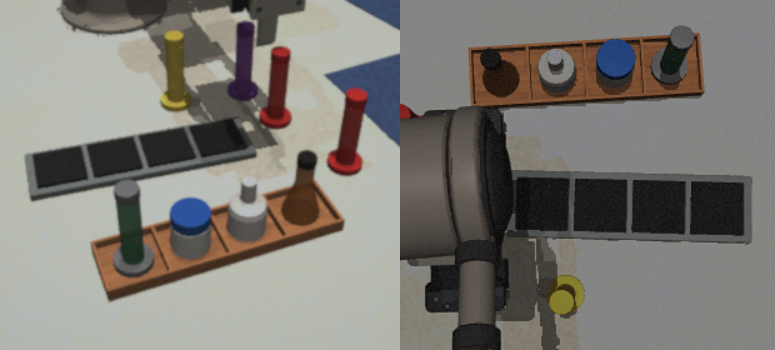

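All four stand upright inside their pockets: in the top view from the left, flask (500,68), pot (557,68), jar (615,60) and column (670,65). The strip is empty and the look-alikes are where they were. Handing in.

```bash
python3 -c "
from cell import robot
print(robot.hand_in())"
```

```text
the job is handed in; nothing more can be done
None
```

I moved all four vessels into the rack in reverse order and handed the job in at about 29.5 s, well under the 96 s limit. From the left end of the rack they now stand flask, pot, jar, column.

- **Final pictures:** both views show each vessel upright in its own pocket and let go. The strip is empty, and the look-alikes visible are where they were; the arm hid some of them in the top view. I did not take a second picture to confirm they stayed still.
- **Forces:** the reported tool force stayed under about 6 N. The arm was clear of everything at hand-in.
- **Disagreement:** the two cameras differed by 4–9 mm in x and gave vessel heights 3–7 mm too low. I used the top view, which matched the feet, tiles and pockets.
- **Small drop:** I let the jar go about 1.5 mm above its pocket floor, and the other three within about 1 mm.

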